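# Pump down the board holder

### The arm

A 6-joint arm with a two-finger parallel gripper is mounted at the origin on the work surface. World frame = base frame: x ahead of the robot, y to its left, z up, the work surface at z = 0. Lengths are in m, angles in rad, forces in N, time in s.
With the tool pointing down it reaches from about 0.3 to 0.85 m from the base axis. Payload 5.4 kg.
Tool frame: the origin (TCP) lies between the finger pads; the fingertips stand 22 mm ahead of it and the grasp point (between the pads) lies 3 mm ahead of it (robot.tip_extent is the distance from the TCP to the fingertips, in m); z points along the fingers, y is the line along which they close (so a half turn about z gives the same grasp; the last joint's range is limited). The gripper opens to 85 mm and grips with 20 to 120 N. Pads are 22 mm wide; open, the fingers measure 114 mm over their backs; the gripper's body (76 mm by 85 mm) begins 54 mm behind the grasp point. The pads swing forward as they close: fully open they stand 13 mm farther back than shut.
Start: joints at [0.984, 0.158, 1.597, -0, 1.386, -0.21], TCP at [0.212, 0.535, 0.253] pointing down, gripper open.
Joint ranges: [-2.91, 2.91], [-0.94, 2.29], [0.18, 2.7], [-1.29, 4.43], [0.17, 2.64], [-3, 3]. Speed limits (rad/s): [2.57, 2.57, 3.14, 3.14, 3.14, 3.14].

### API

Orientations are given as a unit quaternion [w, x, y, z].
In Python, from plant import robot, eyes gives the robot as it stands.
- The arm moves only by the tool drive_tool, never from a script. Its argument "increments" is a list that holds one entry, the list of rows, each a list of 5 numbers: the closure in counts, from 0 (fully open) to 255 (shut), then the shift along the tool's x, y, z in m, then the turn about the tool's z in degrees. A call has 1 to 10 rows; each row is the pose to reach, as a shift and turn from the pose commanded when the call began, along the tool's axes at that moment; what a row does not reach only later rows make up. A row lasts 1/8 s, in which the tool goes at most 62.5 mm and 10.7 degrees, less where a joint would pass 70% of its speed; a pose out of reach is approached as far as the arm can. A call with a gripper value outside its range is refused whole. The fingers move at their own pace and stop on an object; the grip force is fixed at half the most. Time passes only in rows, so rows that repeat a pose let the fingers close. It gives the time, the measured TCP pose, the force, the opening and the grip force at its end, in the units of the state.
- robot.get_obs(): the state, without advancing time (a new reading comes with each control period).
- eyes.snapshot(name): name is "scene" or "side" or "wrist"; returns a dict with "img" (384x512x3 uint8, red, green, blue), "vertical_fov" (degrees; the focal length in pixels is half the picture's height over the tangent of half this angle, whatever the lens; pixels are square), "cx", "cy" (the principal point, pixels), "distortion" ([k1, k2, p1, p2, k3] as OpenCV has them; the pictures are not rectified), "R" (3x3) and "t" (3): a world point X has camera coordinates R X + t. Camera axes: x right, y down, z forward; pixel columns grow to the right and rows downward; lengths in m; the calibration is good to about 2 mm. A picture is of the moment at which its call begins. There is no depth.
- robot.hand_in(): hands the job in; it is judged then, once.
The state is a dict: "time": time; "qpos": joint angles; "joint_vel": joint speeds; "tau": joint torques, N m; "tcp_pos": TCP position; "eef_rot": TCP orientation; "wrist_force": force on the tool from outside, world axes, zero at the start; "ft_torque": the same for the moment, N m; "grip_width": finger opening in m; "grip_force": force on a finger pad.
Only numpy, scipy, OpenCV 4.12 (cv2) and the standard library are available. Lean on these libraries where they do the work, as an engineer would, in place of code of your own. Each camera call takes 0.05 s, during which the arm holds its last target. There are 200 camera calls.

### The job

Ready the vacuum board holder: first push the vent lever all the way over to its far side, away from the robot, then press the hand pump's black plunger down fully and let it rise, again and again, until the indicator pin has popped fully out. Only push with the fingertips; do not touch the pin, do not pinch or lift anything, leave everything else where it stands, and finish with the plunger risen and the hand clear.

Things in the scene. Friction and masses are not known exactly. Their poses are not given: they have to be found in the camera images.
- plunger_top (a point): centre of the top face of the pump's plunger cap: a flat black mushroom cap of 44 mm diameter, 16 mm thick, on an 18 mm steel rod, above the grey round pump body (62 mm diameter). Released it lies 132 mm above the table; it is pressed straight down. The point's axes are the pump's (z up); the pin block is on its +x side (the side away from the robot).
- plunger (a joint): how far the plunger is pressed: 0 m released, 0.014 m fully down against its stop. A damped spring returns it within about half a second when let go; pressed slowly it needs about 7 N to start and 11 N at the bottom (at 40 mm/s some 3 N more). The pin is drawn up as the plunger rises: about 8 mm for each full stroke down and fully back up (3 to 14 mm the first time); strokes of less than about 10 mm may gain nothing.
- pin_tip (a point): centre of the top of the indicator pin: a bright metal pin of 10 mm diameter standing in a low grey block (40 mm high) joined to the pump body, 58 mm from the plunger's axis towards the pump's +x. It must not be touched; fully out its tip is about 97 mm above the table, still below the pressed plunger cap (118 mm).
- pin (a joint): how far the pin has come out: 0 m retracted (its tip 2 mm above the block), about 0.035 m fully out. It starts between 0 and about 0.006 m and stays where it is between strokes; three to five full strokes are needed. Further strokes do no harm.
- vent_tip (a point): centre of the black ball (26 mm diameter) at the end of the vent lever, a 10 mm steel rod. The lever stands on a grey block (70 x 50 x 25 mm); its pivot is 80 mm below the ball along the rod, at the middle of the block, 42 mm above the table. The point's axes turn with the lever: its y axis is the lever's pivot axis (level), its z axis points along the rod turned back by 0.5 rad: at joint value v the rod leans v - 0.5 rad from upright towards the block's +x, and z leans v rad.
- vent (a joint): vent lever angle: 0 rad leaning fully to the robot's side (open), 1.0 rad leaning fully to the far side (closed, at its stop); upright at 0.5. It starts between 0 and 0.25 and stays where it is left; about 1 N at the ball moves it.
- plate: aluminium base plate 170 x 310 x 20 mm, screwed down; origin at the centre of its underside. It carries the pump near one end and the vent lever near the other (either way round), and a circuit board in between.
- board_a: bystander: loose green circuit board 85 x 56 mm, 6 mm thick, lying on the middle of the plate; origin at the centre of its underside.
- flux_jar: bystander: small jar, 30 mm diameter, 42 mm high, standing on the plate in front of the board; origin at its underside.
- spool: bystander: steel spool of solder, 54 mm diameter, 42 mm high, standing on the table; origin at its underside.
- mouse: bystander: black computer mouse, about 80 x 64 mm, 33 mm high; origin at its underside.
- screwdriver: bystander: screwdriver 170 mm long lying on the table.
- dispenser: bystander: white solvent bottle with a steel press-top, 68 mm diameter, 113 mm high, loose on the table; not the pump; origin at its underside.

How it is judged:
On the way, in this order (a step that is already met when the one before it is completed fails the run):
1. the vent lever is pushed over to its far side, before any pumping (value of joint vent above 0.85 rad and value of joint pin below 0.0075 m), for 0.2 s.
2. after a first stroke has raised the pin, the plunger is pressed again (value of joint plunger above 0.006 m and value of joint pin between 0.0075 and 0.031 m), for 0.02 s.
3. the indicator pin is fully out (value of joint pin above 0.031 m), for 0.2 s.
At the end, for the whole second after the job is handed in: The indicator pin is out by more than 31 mm (of about 35), the vent lever stands past 0.85 rad (of 1.0) on the far side, the plunger has risen to within 3 mm of its released height, and every loose bystander is within 30 mm of where it stood (value of joint pin above 0.031 m and value of joint vent above 0.85 rad and value of joint plunger below 0.003 m and distance of each of board_a, flux_jar, spool, mouse, screwdriver, dispenser from where it was at the start of the episode below 0.03 m); the robot touches nothing.
It fails at once if the plunger is pumped (more than 6 mm) while the vent lever is not yet over (value of joint plunger above 0.006 m and value of joint vent below 0.8 rad).
It fails at once if the robot touches the indicator pin (more than 1 N) (contact force between any of the fingers, the arm and pin above 1 N).
It fails at once if a loose thing is moved more than 30 mm (distance of any of board_a, flux_jar, spool, mouse, screwdriver, dispenser from where it was at the start of the episode above 0.03 m).
It fails at once if a loose thing is lifted (more than 15 mm) (height (world z) of any of board_a, flux_jar above 0.035 m or height (world z) of any of spool, mouse, dispenser above 0.015 m or height (world z) of screwdriver above 0.03 m).
It also fails if it takes over 51 s, if anything falls off the work surface, if the arm or the gripper's body presses on something with over 40 N, if the wrist force passes 120 N, or if a joint passes its speed limit or range.

## Working session

There is one attempt and no reset: what is moved stays moved. The work goes in short steps, Python scripts to look and compute and a tool call to move; the robot and the scene stay as the last step left them, time stands still between calls to the robot, and variables do not carry over. Pictures are saved under pics/ and viewed, at most 10 in all, crops included, and the job is handed in when it is done.

Besides the shell and the picture viewer there is one more tool, called after ">>>" as name([rows], argument=value, ...), one row to a line, values as JSON. drive_tool: Moves the arm, as the interface text tells. Its arguments: {"type":"object","properties":{"increments":{"type":"array"}},"required":["increments"]}

```bash
mkdir -p pics; cat > h.py <<'E'
import numpy as np, cv2, json
from plant import robot, eyes
def snap(n,f):
    s=eyes.snapshot(n); cv2.imwrite('pics/'+f+'.png',s['img'][:,:,::-1])
    np.save('pics/'+f+'.npy',s,allow_pickle=True); return s
def load(f): return np.load('pics/'+f+'.npy',allow_pickle=True).item()
def cam(s):
    f=192/np.tan(np.radians(s['vertical_fov'])/2)
    return np.array([[f,0,s['cx']],[0,f,s['cy']],[0,0,1]]),np.array(s['distortion'],float)
def ray(s,u,v):
    K,d=cam(s); p=cv2.undistortPoints(np.array([[[u,v]]],float),K,d)[0,0]
    R=np.array(s['R']);return -R.T@np.array(s['t']), R.T@np.array([p[0],p[1],1])
def atz(s,u,v,z):
    c,d=ray(s,u,v); return c+d*(z-c[2])/d[2]
def tri(*a):
    A=0;b=0
    for s,u,v in a:
        c,d=ray(s,u,v); d=d/np.linalg.norm(d);P=np.eye(3)-np.outer(d,d);A=A+P;b=b+P@c
    return np.linalg.solve(A,b)
def proj(s,X):
    K,d=cam(s); return cv2.projectPoints(np.array(X,float).reshape(-1,3),cv2.Rodrigues(np.array(s['R']))[0],np.array(s['t'],float),K,d)[0][:,0]
E
python3 - <<'E'
from h import *
a=snap('scene','a');b=snap('side','b')
for s,n in((a,'a2'),(b,'b2')): cv2.imwrite('pics/'+n+'.png',cv2.resize(s['img'][:,:,::-1],(800,600),interpolation=cv2.INTER_CUBIC))
print(robot.get_obs())
E
```

```text
{'time': 0.1, 'qpos': array([ 9.83875127e-01,  1.58976580e-01,  1.59810633e+00,  1.57901508e-06,
        1.38618927e+00, -2.10119840e-01]), 'joint_vel': array([ 0.00013776, -0.00101292, -0.00155794, -0.00131851, -0.00145345,
        0.00130171]), 'tau': array([-1.04149444e-04, -3.96992397e+01, -3.32337749e+01, -2.51582142e-04,
        4.25018850e-03,  3.36839855e-05]), 'tcp_pos': array([0.21131707, 0.5342244 , 0.25242062]), 'eef_rot': array([-3.26589077e-04,  1.87288192e-01,  9.82304651e-01, -7.73653595e-04]), 'wrist_force': array([ 0.30382959, -0.40989578, -0.51697441]), 'ft_torque': array([ 0.03757592,  0.03590172, -0.0502678 ]), 'grip_force': 0.0, 'grip_width': 0.08536837888537414}
```

View pics/a2.png

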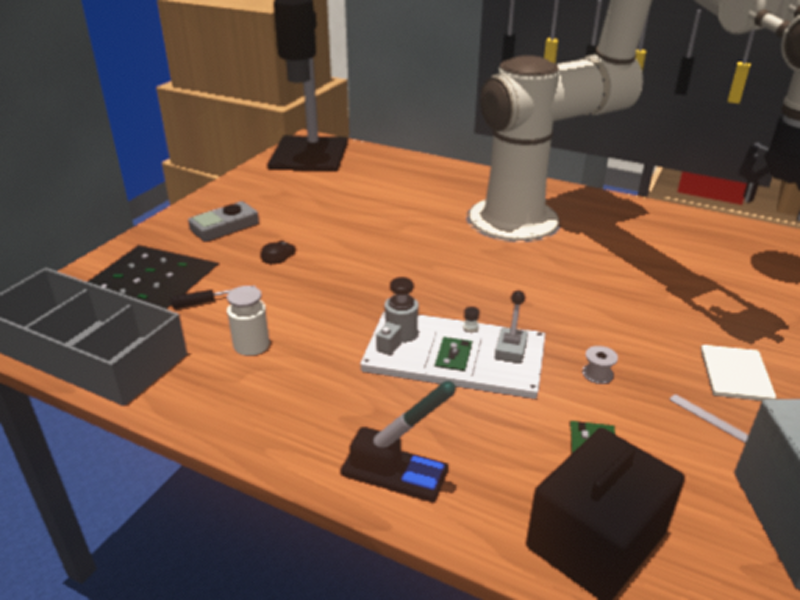

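View pics/b2.png

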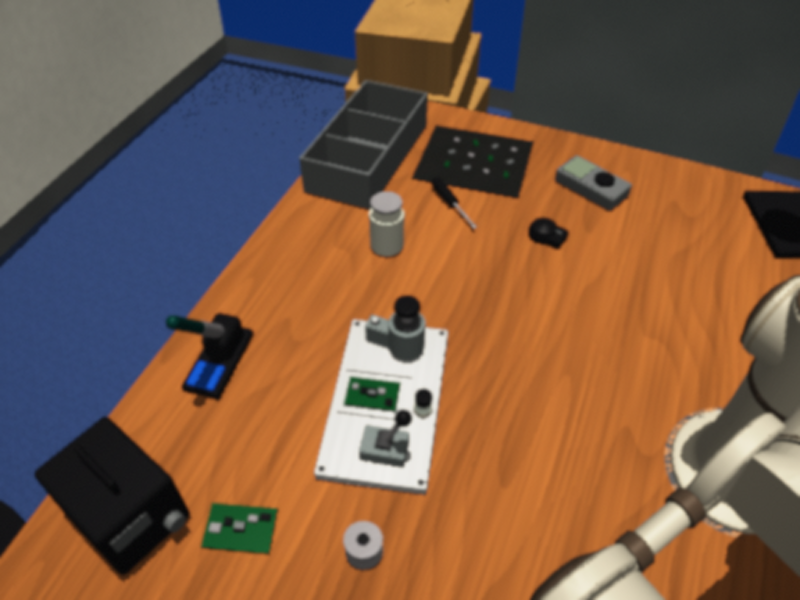

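Scene: cap top at about (402,285), ball (517,297), plate corners (383,316), (546,334), (540,392), (363,369). Side: cap top (407,304), ball (403,418), plate corners (352,320), (447,329), (426,490), (317,478). These are pixels of the 800x600 views. The pump stands on the robot's right and the lever on its left.

```bash
python3 - <<'E'
from h import *
np.set_printoptions(precision=4,suppress=True)
a=load('a');b=load('b');k=.64
T=lambda p,q:tri((a,p[0]*k,p[1]*k),(b,q[0]*k,q[1]*k))
cap=T((402,285),(407,304));ball=T((517,297),(403,418))
print('cap',cap,atz(a,402*k,285*k,.132),atz(b,407*k,304*k,.132));print('ball',ball)
print('pin',T((390,327),(376,323)))
for p in((383,316),(546,334),(540,392),(363,369)):print('ca',atz(a,p[0]*k,p[1]*k,.02))
for p in((352,320),(447,329),(426,490),(317,478)):print('cb',atz(b,p[0]*k,p[1]*k,.02))
print('jar',T((471,313),(424,397)))
for s,f,c in((a,'a',(290,205)),(b,'b',(250,235))):
    x,y=c; cr=s['img'][y-50:y+50,x-65:x+65,::-1]
    cv2.imwrite('pics/c'+f+'.png',cv2.resize(cr,None,fx=4,fy=4,interpolation=cv2.INTER_CUBIC))
i=[cv2.imread('pics/c'+f+'.png') for f in'ab'];cv2.imwrite('pics/c.png',cv2.resize(np.vstack(i),(390,600)) if 0 else np.hstack([cv2.resize(j,(400,308)) for j in i]))
E
```

```text
cap [ 0.5661 -0.0182  0.1267] [ 0.5754 -0.0118  0.132 ] [ 0.5647 -0.0167  0.132 ]
ball [0.4946 0.1738 0.1159]
pin [ 0.6181 -0.0129  0.0672]
ca [ 0.5354 -0.0725  0.02  ]
ca [0.4464 0.223  0.02  ]
ca [0.6071 0.2636 0.02  ]
ca [ 0.6914 -0.0279  0.02  ]
cb [ 0.6772 -0.0389  0.02  ]
cb [ 0.5144 -0.0828  0.02  ]
cb [0.4393 0.2196 0.02  ]
cb [0.5958 0.2632 0.02  ]
jar [0.4933 0.0896 0.0541]
```

View pics/c.png

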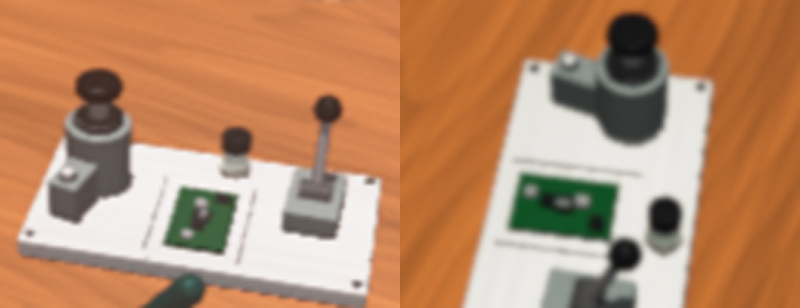

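>>> drive_tool([
  [[255,-0.343,-0.271,0,-36.6],[255,-0.343,-0.271,0,-36.6],[255,-0.343,-0.271,0,-36.6],[255,-0.343,-0.271,0,-36.6],[255,-0.343,-0.271,0,-36.6],[255,-0.343,-0.271,0,-36.6],[255,-0.343,-0.271,0,-36.6],[255,-0.343,-0.271,0,-36.6],[255,-0.343,-0.271,0,-36.6],[255,-0.343,-0.271,0,-36.6]],
])

```text
time: 1.35
tcp_pos: [0.4301, 0.1577, 0.253]
eef_rot: [-0.0, -0.131, 0.991, 0.0]
wrist_force: [-0.3, -0.7, 0.2]
grip_width: 0.0002
grip_force: 0.0
```

```bash
python3 - <<'E'
from h import *
np.set_printoptions(precision=4,suppress=True)
a=load('a');b=load('b')
for n,p,q in(('cap',(257.2,181.8),(260.7,195)),('pin',(247.1,211.2),(240.6,204.5)),('ball',(331.3,190.4),(258.1,267.2))):
    print(n,tri((a,*p),(b,*q)))
w=snap('wrist','w');cv2.imwrite('pics/w2.png',cv2.resize(w['img'][:,:,::-1],(800,600),interpolation=cv2.INTER_CUBIC))
o=robot.get_obs();print(o['time'],o['tcp_pos'],o['eef_rot'],o['grip_width'],o['qpos'])
E
```

```text
cap [ 0.565  -0.0182  0.1271]
pin [ 0.6224 -0.0202  0.063 ]
ball [0.4946 0.1741 0.1158]
1.4 [0.43   0.1578 0.2531] [-0.0003 -0.1317  0.9913  0.0002] 0.0003244923607350371 [ 0.0866 -0.1539  1.9103  0.0005  1.3859 -1.7484]
```

View pics/w2.png

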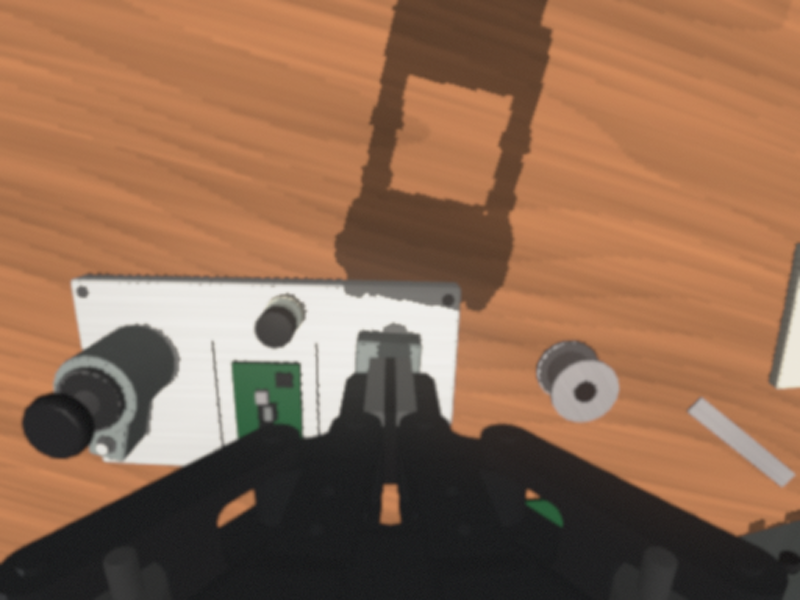

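Wrist view: the plate's near edge is level (row 275 of 600), so the tool is square to the plate. The lever block lies straight under the fingers at column 390, and pump and pin are at the left at (60,425) and (101,450).

>>> drive_tool([
  [[255,0,0,0.06,0],[255,0,0,0.11,0],[255,0,0,0.128,0],[255,0,0,0.128,0],[255,-0.03,0,0.128,0],[255,-0.045,0,0.128,0],[255,-0.06,0,0.128,0],[255,-0.075,0,0.128,0],[255,-0.09,0,0.128,0],[255,-0.1,0,0.128,0]],
])

```text
time: 2.65
tcp_pos: [0.5283, 0.1833, 0.1267]
eef_rot: [0.001, -0.131, 0.991, -0.0]
wrist_force: [-0.3, 0.9, -0.3]
grip_width: -0.0001
grip_force: 0.5
```

>>> drive_tool([
  [[255,-0.004,0,0,0],[255,-0.008,0,0,0],[255,-0.01,0,0,0],[255,-0.01,0,0,0]],
])

```text
time: 3.15
tcp_pos: [0.5366, 0.1849, 0.1252]
eef_rot: [-0.001, -0.131, 0.991, 0.0]
wrist_force: [-2.6, -0.2, 0.3]
grip_width: -0.0
grip_force: 1.2
```

>>> drive_tool([
  [[255,-0.002,0,0,0],[255,-0.004,0,0,0],[255,-0.005,0,0,0],[255,-0.005,0,0,0]],
])

```text
time: 3.65
tcp_pos: [0.5375, 0.1852, 0.1249]
eef_rot: [-0.006, -0.131, 0.991, -0.001]
wrist_force: [-18.7, -5.6, 13.6]
grip_width: -0.0001
grip_force: 9.9
```

```bash
python3 - <<'E'
from h import *
a=snap('scene','d');b=snap('side','e')
cr=lambda s,x,y:cv2.resize(s['img'][y-50:y+50,x-65:x+65,::-1],(400,308),interpolation=cv2.INTER_CUBIC)
cv2.imwrite('pics/f.png',np.hstack([cr(a,300,205),cr(b,250,260)]))
print(robot.get_obs()['wrist_force'])
E
```

```text
[-18.31741882  -5.72845865  12.91844981]
```

View pics/f.png

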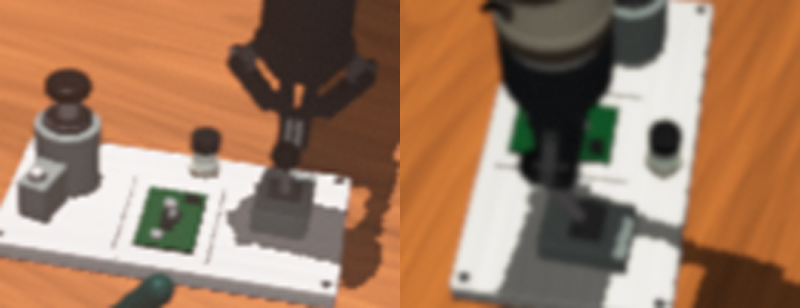

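Lever is at its stop: ball past the block's far side, wrist force 19 N with no more motion. Now retreat and look at the pump.

>>> drive_tool([
  [[255,0.03,0,0,0],[255,0.06,0,0,0],[255,0.06,0,-0.06,0],[255,0.06,0,-0.12,0],[255,0.08,-0.05,-0.14,0],[255,0.1,-0.1,-0.14,0],[255,0.131,-0.15,-0.14,0],[255,0.131,-0.204,-0.14,0],[255,0.131,-0.204,-0.14,0],[255,0.131,-0.204,-0.14,0]],
])

```text
time: 5.0
tcp_pos: [0.4684, -0.0446, 0.2655]
eef_rot: [0.0, -0.13, 0.991, 0.0]
wrist_force: [-0.1, -0.2, -0.5]
grip_width: -0.0003
grip_force: 0.0
```

```bash
python3 - <<'E'
from h import *
w=snap('wrist','g');cv2.imwrite('pics/g2.png',cv2.resize(w['img'][:,:,::-1],(800,600),interpolation=cv2.INTER_CUBIC))
print(robot.get_obs()['tcp_pos'])
for n,X in(('cap',(.565,-.018,.132)),('pin',(.6224,-.0202,.063)),('ball',(.567,.193,.112)),('tip',robot.get_obs()['tcp_pos']-[0,0,.022])): print(n,proj(w,X)/.64)
E
```

```text
[ 0.46828783 -0.04402388  0.2654096 ]
cap [[390.67323086 445.54032082]]
pin [[369.04246184 454.60783453]]
ball [[674.95860946 493.14089753]]
tip [[390.98062005 380.05391188]]
```

View pics/g2.png

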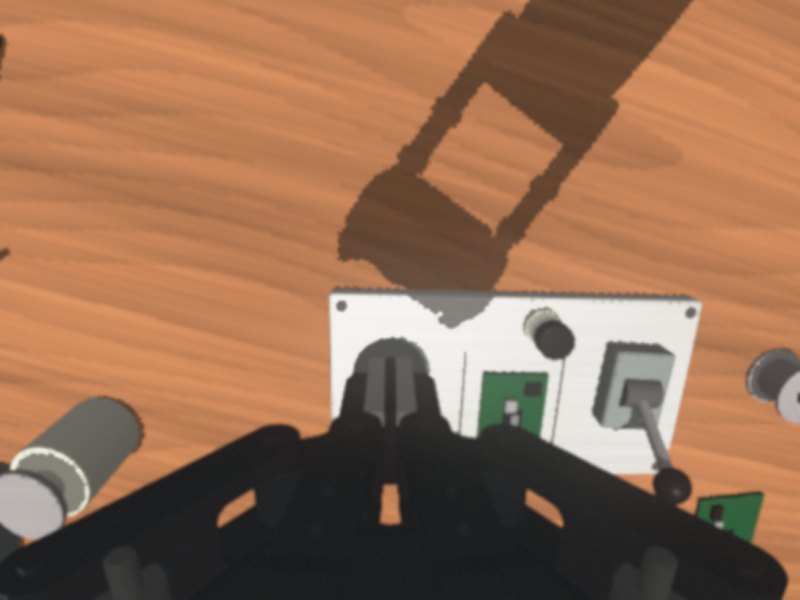

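The lever now leans fully away from the robot (ball at (672,487)). The cap is hidden behind the fingers, so I'll use the cap (57,426) and pin (102,449) from the first wrist view.

```bash
python3 - <<'E'
from h import *
np.set_printoptions(precision=4,suppress=True)
a=load('a');b=load('b');w=load('w')
for n,p,q,r in(('cap',(257.2,181.8),(260.7,195),(57,426)),('pin',(247.1,211.2),(240.6,204.5),(102,449))):
    r=(r[0]*.64,r[1]*.64)
    X=tri((a,*p),(b,*q),(w,*r));print(n,X,tri((b,*q),(w,*r)),tri((a,*p),(w,*r)));z=.132 if n=='cap' else .064
    print(atz(a,*p,z),atz(b,*q,z),atz(w,*r,z)); print(p-proj(a,X)[0],q-proj(b,X)[0],r-proj(w,X)[0])
E
```

```text
cap [ 0.5652 -0.0179  0.1272] [ 0.5641 -0.0169  0.1292] [ 0.5654 -0.0174  0.1268]
[ 0.5728 -0.0134  0.132 ] [ 0.5636 -0.0155  0.132 ] [ 0.5612 -0.0143  0.132 ]
[0.1842 0.277 ] [ 0.2531 -0.4744] [0.4924 0.1237]
pin [ 0.6238 -0.0192  0.0652] [ 0.6196 -0.0155  0.0725] [ 0.6256 -0.0184  0.0653]
[ 0.6248 -0.0177  0.064 ] [ 0.6222 -0.0214  0.064 ] [ 0.6274 -0.0206  0.064 ]
[0.3128 0.6703] [ 0.8881 -0.1306] [-0.7565  1.611 ]
```

>>> drive_tool([
  [[255,-0.05,0.001,0,0],[255,-0.1,0.002,0.03,0],[255,-0.1,0.002,0.07,0],[255,-0.1,0.002,0.1,0],[255,-0.1,0.002,0.112,0],[255,-0.1,0.002,0.118,0],[255,-0.1,0.002,0.124,0],[255,-0.1,0.002,0.128,0],[255,-0.1,0.002,0.128,0]],
])

```text
time: 6.18
tcp_pos: [0.5643, -0.0154, 0.14]
eef_rot: [-0.0, -0.131, 0.991, 0.0]
wrist_force: [-6.6, 2.9, 12.8]
grip_width: -0.0001
grip_force: 6.1
```

>>> drive_tool([
  [[255,0,0,0.003,0],[255,0,0,0.003,0]],
])

```text
time: 6.42
tcp_pos: [0.5644, -0.0154, 0.1399]
eef_rot: [-0.0, -0.132, 0.991, 0.0]
wrist_force: [-16.3, 4.0, 28.8]
grip_width: -0.0004
grip_force: 14.4
```

>>> drive_tool([
  [[255,0,0,-0.015,0],[255,0,0,-0.027,0],[255,0,0,-0.027,0],[255,0,0,-0.027,0],[255,0,0,-0.027,0],[255,0,0,-0.027,0],[255,0,0,-0.027,0]],
])

```text
time: 7.3
tcp_pos: [0.5641, -0.0169, 0.161]
eef_rot: [-0.0, -0.131, 0.991, 0.0]
wrist_force: [0.2, -0.4, 0.5]
grip_width: -0.0001
grip_force: 0.0
```

```bash
cat > v.py <<'E'
from h import *
import sys
n=sys.argv[1];a=snap('scene',n+'a');b=snap('side',n+'b')
cr=lambda s,x,y:cv2.resize(s['img'][y-40:y+40,x-52:x+52,::-1],(400,308),interpolation=cv2.INTER_CUBIC)
cv2.imwrite('pics/'+n+'.png',np.hstack([cr(a,255,200),cr(b,255,205)]))
E
python3 v.py s1
```

```text
(no output)
```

View pics/s1.png

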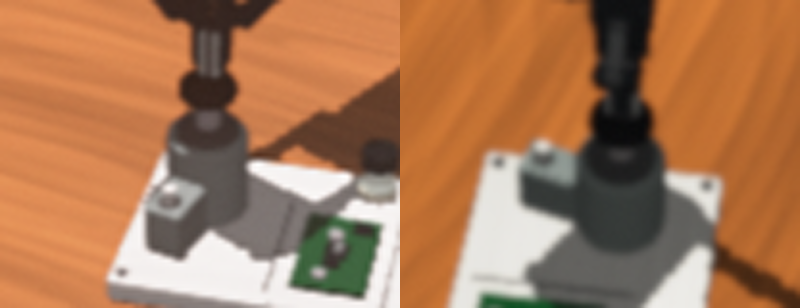

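Stop confirmed at z 0.140; the cap has risen below the fingertips (scene crop (208,90)) and the pin is a little higher. Stroke on.

>>> drive_tool([
  [[255,0,0,0.012,0],[255,0,0,0.019,0],[255,0,0,0.026,0],[255,0,0,0.026,0],[255,0,0,0,0],[255,0,0,0,0],[255,0,0,0,0],[255,0,0,0,0],[255,0,0,0,0],[255,0,0,0,0]],
])

```text
time: 8.65
tcp_pos: [0.5641, -0.0169, 0.1609]
eef_rot: [-0.0, -0.131, 0.991, 0.0]
wrist_force: [0.5, 0.6, 0.3]
grip_width: 0.0
grip_force: 0.0
```

>>> drive_tool([
  [[255,0,0,0.012,0],[255,0,0,0.019,0],[255,0,0,0.026,0],[255,0,0,0.026,0],[255,0,0,0,0],[255,0,0,0,0],[255,0,0,0,0],[255,0,0,0,0],[255,0,0,0,0],[255,0,0,0,0]],
])

```text
time: 9.9
tcp_pos: [0.564, -0.0169, 0.1608]
eef_rot: [-0.0, -0.131, 0.991, 0.0]
wrist_force: [-0.6, -0.6, 0.2]
grip_width: -0.0
grip_force: 0.0
```

>>> drive_tool([
  [[255,0,0,0.012,0],[255,0,0,0.019,0],[255,0,0,0.026,0],[255,0,0,0.026,0],[255,0,0,0,0],[255,0,0,0,0],[255,0,0,0,0],[255,0,0,0,0],[255,0,0,0,0],[255,0,0,0,0]],
])

```text
time: 11.15
tcp_pos: [0.564, -0.0169, 0.1608]
eef_rot: [-0.0, -0.131, 0.991, 0.0]
wrist_force: [0.0, 0.2, 0.2]
grip_width: -0.0001
grip_force: 0.0
```

>>> drive_tool([
  [[255,0,0,0.012,0],[255,0,0,0.019,0],[255,0,0,0.026,0],[255,0,0,0.026,0],[255,0,0,0,0],[255,0,0,0,0],[255,0,0,0,0],[255,0,0,0,0],[255,0,0,0,0],[255,0,0,0,0]],
])

```text
time: 12.4
tcp_pos: [0.5641, -0.0168, 0.1608]
eef_rot: [-0.0, -0.131, 0.991, 0.0]
wrist_force: [0.7, -0.2, -0.4]
grip_width: -0.0003
grip_force: 0.0
```

>>> drive_tool([
  [[255,0,0,0.012,0],[255,0,0,0.019,0],[255,0,0,0.026,0],[255,0,0,0.026,0],[255,0,0,0,0],[255,0,0,0,0],[255,0,0,0,0],[255,0,0,0,0],[255,0,0,0,0],[255,0,0,-0.06,0]],
])

```text
time: 13.65
tcp_pos: [0.5606, -0.0161, 0.216]
eef_rot: [-0.006, -0.131, 0.991, 0.002]
wrist_force: [0.9, -0.4, 0.8]
grip_width: 0.0003
grip_force: 0.0
```

```bash
python3 v.py s2
```

```text
(no output)
```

View pics/s2.png

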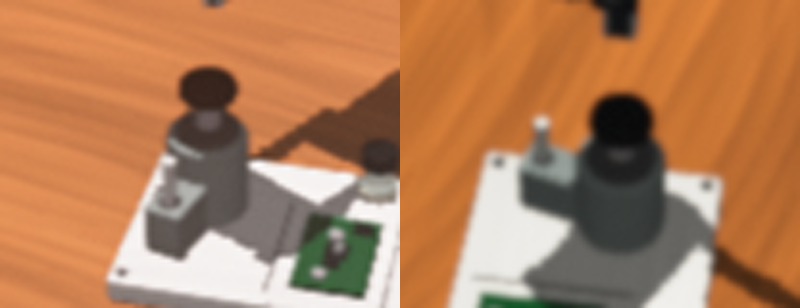

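The pin stands clearly out: tip at scene crop (169,160), side crop (541,121). The cap is risen and the fingers are clear. Checking the tip height.

```bash
python3 - <<'E'
from h import *
a=load('s2a');b=load('s2b')
p=(246.9,201.6);q=(239.7,196.5)
print(tri((a,*p),(b,*q)))
for h in(.062,.081,.089,.097): print(h,proj(a,(.624,-.019,h)),proj(b,(.624,-.019,h)))
E
```

```text
[ 0.62347337 -0.01945071  0.09588001]
0.062 [[246.82400961 211.50701889]] [[239.64544892 205.44401047]]
0.081 [[246.77462307 205.93194156]] [[239.46356082 200.69077536]]
0.089 [[246.75357923 203.55542569]] [[239.38572238 198.65461133]]
0.097 [[246.73238532 201.16138828]] [[239.3071267  196.59740016]]
```

>>> drive_tool([
  [[255,0,0,-0.03,0],[255,0,0,-0.05,0],[255,0,0,-0.05,0],[255,0,0,-0.05,0]],
])

```text
time: 14.25
tcp_pos: [0.5638, -0.0168, 0.2699]
eef_rot: [-0.001, -0.131, 0.991, 0.0]
wrist_force: [0.9, 0.1, 0.2]
grip_width: 0.0004
grip_force: 0.0
```

```bash
python3 -c "
from plant import robot
print(robot.hand_in())"
```

```text
the job is handed in; nothing more can be done
None
```

I handed the job in at about 14 s (`hand_in` gave no verdict): the vent lever is against its far stop, six full strokes brought the pin tip to about 96 mm (fully out is 97), the plunger has risen, and the hand is clear.

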